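# Clamp the seal cuff on the fume extractor's barbed stub

## Robot

A 6-joint arm with a two-finger parallel gripper is mounted at the origin on the work surface. World frame = base frame: x ahead of the robot, y to its left, z up, the work surface at z = 0. Lengths are in mm, angles in rad, forces in N, time in s.
With the tool pointing down it reaches from about 250 to 725 mm from the base axis. Payload 4 kg.
Tool frame: the origin (TCP) lies between the finger pads; the fingertips stand 17 mm ahead of it and the grasp point (between the pads) lies 2 mm behind it; z points along the fingers, x is the direction in which the jaws open and shut, and the axes are right-handed (so a half turn about z gives the same grasp; the last joint's range is limited). The gripper opens to 85 mm and grips with 20 to 120 N. Pads are 22 mm wide; open, the fingers measure 114 mm over their backs; the gripper's body (76 mm by 85 mm) begins 54 mm behind the grasp point. The pads swing forward as they close: fully open they stand 13 mm farther back than shut.
Start: joints at [1.324, 0.241, 0.005, 1.335, 0, 1.571], TCP at [122.149, 484.85, 248.306] pointing down, gripper open.
Joint ranges: [-2.72, 2.72], [-1.05, 1.87], [-1.09, 1.28], [-1.99, 2.15], [-1.42, 1.44], [-3.14, 3.14]. Speed limits (rad/s): [2.79, 2.79, 3.14, 3.14, 3.14, 3.14].

## Interface

Orientations are given as a unit quaternion [w, x, y, z].
In Python, from cell import ctrl, vision gives the robot as it stands.
- The arm moves only by the tool drive_tool, never from a script. Its argument "commands" is a list that holds one entry, the list of rows, each a list of 5 numbers: the shift along the tool's x, y, z in mm, then the turn about the tool's z in rad, then the opening, from -1 (shut) to 1 (fully open). In form: [[[x, y, z, yaw, claw], ...]]. A call has 1 to 20 rows; each row is the pose to reach, as a shift and turn from the pose commanded when the call began, along the tool's axes at that moment; what a row does not reach only later rows make up. A row lasts 1/10 s, in which the tool goes at most 50 mm and 8.59 degrees, less where a joint would pass 70% of its speed; a pose out of reach is approached as far as the arm can. A call with a gripper value outside its range is refused whole. The fingers move at their own pace and stop on an object; "squeeze" is the grip in N (left out, the last holds). Time passes only in rows, so rows that repeat a pose let the fingers close. It gives the time, the measured TCP pose, the force and the opening at its end, in the units of the state.
- ctrl.get_obs(): the state, without advancing time (a new reading comes with each control period).
- vision.grab_frame(name): name is "scene" or "top"; returns a dict with "pixels" (400x640x3 uint8, red, green, blue), "intrinsics" (3x3 intrinsics, pixels), "dist_coeffs" ([k1, k2, p1, p2, k3] as OpenCV has them; the pictures are not rectified), "position" and "orientation" of the camera in the world. Camera axes: x right, y down, z forward; pixel columns grow to the right and rows downward; lengths in mm; the calibration is good to about 2 mm. A picture is of the moment at which its call begins. There is no depth.
- ctrl.hand_in(): hands the job in, once; it reports no verdict.
The state is a dict: "time_s": time; "joint_positions": joint angles; "dq": joint speeds; "effort": joint torques, N m; "tcp_pos": TCP position; "tcp_rot": TCP orientation; "wrist_force": force on the tool from outside, world axes, zero at the start; "torque": the same for the moment, N m; "grip_width": finger opening in mm.
Only numpy, scipy, OpenCV 4.12 (cv2) and the standard library are available. Lean on these libraries where they do the work, as an engineer would, in place of code of your own. Each camera call takes 0.05 s, during which the arm holds its last target.

## Task

Fit the large orange-keyed hose clamp to the studio's fume extractor: slide its band along the barbed brass stub and over the black rubber cuff until it is fully home against the box, then turn the orange key clockwise about a quarter turn until the band is snug, and let go. Leave the small blue-keyed clamp standing in the rack.

Things in the scene. Friction and masses are not known exactly. Their poses are not given: they have to be found in the camera images.
- clamp: Large steel clamp upright in a wooden rack's groove (lips 14 mm high). Origin: band's centre. x: axis of its hole; z: up. Band 50 mm outside, 45 inside, 14 wide; screw housing 14 mm square, 50 tall, on its -y side. The orange key's wing, 28 mm along x (key at 0), 10 thick, 28 tall, is centred at (0,-32,+54) mm; below it a stem, 18 mm collar. 0.13 kg; lift it by the key, its stiff screw stops it swinging.
- clamp_key (a joint): Orange key's turn relative to the band, rad, clockwise from above: starts at 0 to 0.15, stop at 1.6. About 0.1 N m; stays where left. It lowers a shoe (the band's top, 20 mm above centre at 0) 13 mm per rad: hole 42 mm high at 0; grips the 27 mm cuff at about 1.2; snug, springy, at 1.4 to 1.5. The clamp then draws itself up until its bottom meets the cuff, its centre 9 mm above the stub's axis.
- stub_root (a point): Where the stub's axis meets the face of a fixed grey box (200 wide, 150 deep, 85 mm tall), 60 mm up. x: into the box, z up. The level stub runs 62 mm along -x: rubber cuff 27 mm thick for 24 mm, then brass barbs 26 mm. Home: band flat on the face, its centre 7 mm before it. Fit with clamp x along this x (key on the -y side): the face then stops the band turning with the key and must stay in touch.
- small_clamp: Wrong clamp, leave alone: same kind, blue key, band only 26 mm outside, 21 inside, too small for the stub. Origin: its band's centre, axes as the large clamp's; blue key's middle at (0,-20,+42) mm. Stands in the same rack some 130 mm from the large one; which place is which changes.
Not all that is in view belongs to the job. What is shaped like the clamp but green or purple is not meant.

How it is judged (in metres and radians):
On the way:
1. the band is home on the stub's cuff while its screw is still slack (key below 0.7 rad) (x of clamp in the frame of stub_root between -0.02 and 0 m and y of clamp in the frame of stub_root between -0.014 and 0.014 m and z of clamp in the frame of stub_root between -0.014 and 0.016 m and angle between the x axis of clamp and the x axis of stub_root, either way round below 0.26 rad and value of joint clamp_key below 0.7 rad), for 0.1 s.
At the end, for the whole second after the job is handed in: The large clamp's band sits round the cuff against the box (band centre at most 20 mm from the face, within 14 mm of the stub's axis sideways, 14 mm below to 16 mm above it, band axis within 15 degrees of the stub's), the key is turned past 1.1 rad, and the clamp is released and at rest (x of clamp in the frame of stub_root between -0.02 and 0 m and y of clamp in the frame of stub_root between -0.014 and 0.014 m and z of clamp in the frame of stub_root between -0.014 and 0.016 m and angle between the x axis of clamp and the x axis of stub_root, either way round below 0.26 rad and value of joint clamp_key above 1.1 rad and linear speed of clamp below 0.02 m/s); the robot touches nothing.
It fails at once if the small blue-keyed clamp is shifted by more than 40 mm or tipped over (distance of small_clamp from where it was at the start of the episode above 0.04 m or angle between small_clamp's own z axis and vertical above 0.5 rad).
It also fails if it takes over 51 s, if anything falls off the work surface, if the arm or the gripper's body presses on something with over 40 N, if the wrist force passes 120 N, or if a joint passes its speed limit or range.

## Working session

There is one attempt and no reset: what is moved stays moved. The work goes in short steps, Python scripts to look and compute and a tool call to move; the robot and the scene stay as the last step left them, time stands still between calls to the robot, and variables do not carry over. Pictures are saved under pics/ and viewed, and the job is handed in when it is done.

Besides the shell and the picture viewer there is one more tool, called as name([rows], argument=value, ...), one row to a line, values as JSON. drive_tool: Moves the arm, as the interface text tells. Its arguments: {"type":"object","properties":{"commands":{"type":"array","items":{"type":"array","items":{"type":"array","items":{"type":"number"}}}},"squeeze":{"type":"number"}},"required":["commands"]}

```bash
mkdir -p pics; ls; cat > h.py <<'E'
import numpy as np, cv2, pickle
from cell import ctrl, vision
from scipy.spatial.transform import Rotation as R
def q2R(q): return R.from_quat([q[1],q[2],q[3],q[0]]).as_matrix()
def grab(n,tag):
    f=vision.grab_frame(n); pickle.dump(f,open(f'pics/{tag}.pkl','wb'))
    cv2.imwrite(f'pics/{tag}.png',f['pixels'][:,:,::-1]); return f
def load(tag): return pickle.load(open(f'pics/{tag}.pkl','rb'))
def crop(tag,x0,y0,x1,y1,s,out):
    f=load(tag); im=f['pixels'][y0:y1,x0:x1,::-1]
    cv2.imwrite(f'pics/{out}.png',cv2.resize(im,None,fx=s,fy=s,interpolation=cv2.INTER_CUBIC))
def ray(f,uv):
    p=cv2.undistortPoints(np.array([[uv]],float),np.array(f['intrinsics'],float),np.array(f['dist_coeffs'],float))[0,0]
    d=q2R(f['orientation'])@np.array([p[0],p[1],1]); return np.array(f['position'],float),d/np.linalg.norm(d)
def tri(fs,uvs):
    A=np.zeros((3,3));b=np.zeros(3);rs=[ray(f,u) for f,u in zip(fs,uvs)]
    for o,d in rs:
        P=np.eye(3)-np.outer(d,d);A+=P;b+=P@o
    x=np.linalg.solve(A,b); return x,[round(float(np.linalg.norm((np.eye(3)-np.outer(d,d))@(x-o))),1) for o,d in rs]
def atz(f,uv,z):
    o,d=ray(f,uv); return o+d*(z-o[2])/d[2]
def proj(f,X):
    Rw=q2R(f['orientation']); p=Rw.T@(np.array(X,float)-np.array(f['position'],float))
    return cv2.projectPoints(p.reshape(1,3),np.zeros(3),np.zeros(3),np.array(f['intrinsics'],float),np.array(f['dist_coeffs'],float))[0].ravel()
E
python3 - <<'E'
from h import *
print(ctrl.get_obs())
for n in ('scene','top'):
    f=grab(n,n+'0'); print(n,f['position'],f['orientation'],f['intrinsics'],f['dist_coeffs'])
E
```

```text
pics
{'time_s': 0.0, 'joint_positions': array([1.32398805e+00, 2.41439366e-01, 3.73193868e-03, 1.33520814e+00,
       1.26117904e-05, 1.57080477e+00]), 'dq': array([ 1.43473838e-03, -1.01652985e-03,  7.57560199e-05,  1.82604990e-03,
       -8.75805947e-04, -2.35026307e-04]), 'effort': array([ 8.83141984e-04, -3.72319579e+01,  2.52404648e+01,  1.68288045e-02,
        2.94159543e-05, -2.63351005e-06]), 'tcp_pos': array([122.00593908, 484.2713014 , 247.40269259]), 'tcp_rot': array([ 6.46367792e-04,  7.88770248e-01,  6.14687215e-01, -8.39667082e-04]), 'wrist_force': array([-0.06358455, -0.48978705, -0.2564421 ]), 'torque': array([ 0.01010009, -0.02336016,  0.02238468]), 'grip_width': 85.47220628026191}
scene [1220.03040398  158.78119761  645.09227833] [-0.26794689  0.53502842  0.71695965 -0.35765615] [[491.7760551    0.         320.48529796]
 [  0.         491.7760551  203.50347158]
 [  0.           0.           1.        ]] [-0.0580004  0.         0.         0.         0.       ]
top [455.91126287 -65.64133438 767.31689298] [ 0.0403108  -0.6997517   0.71140142 -0.05128943] [[406.20662642   0.         316.68033633]
 [  0.         406.20662642 198.16224406]
 [  0.           0.           1.        ]] [-0.06538763  0.          0.          0.          0.        ]
```

View pics/scene0.png

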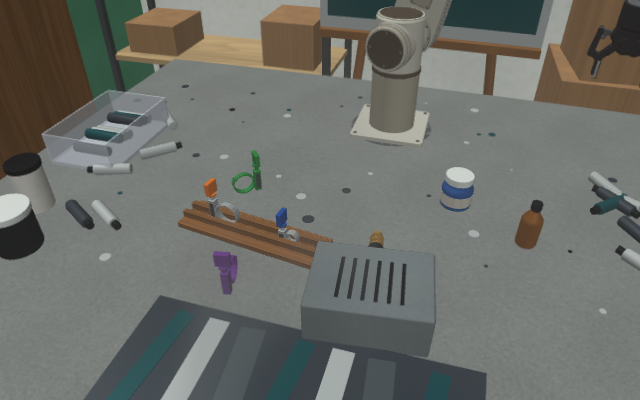

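View pics/top0.png

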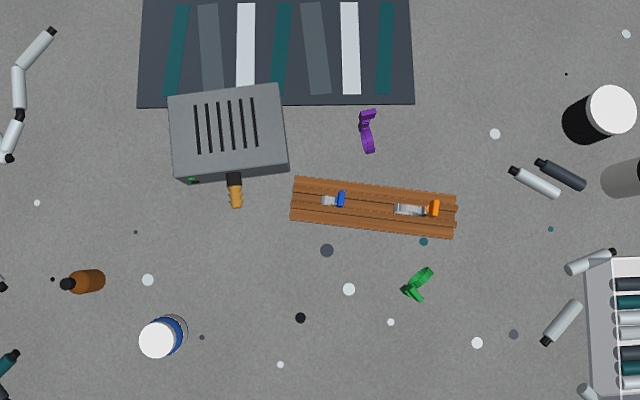

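Top: the orange-keyed clamp's wing is at about (434,208), the blue at (341,198). The lookalikes are green at (418,284) and purple at (367,130). The stub is at (236,190) and the box at (228,130). In the scene view, orange is at (211,188), blue at (282,217), green at (256,170) and purple at (227,270). I'm taking the orange one and will check it in close crops.

```bash
python3 - <<'E'
from h import *
crop('top0',370,170,470,245,8,'c_top_cl')
crop('top0',160,75,300,215,5,'c_top_box')
crop('scene0',170,165,320,265,5,'c_sc_cl')
crop('scene0',295,225,445,355,5,'c_sc_box')
E
```

```text
(no output)
```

View pics/c_top_cl.png

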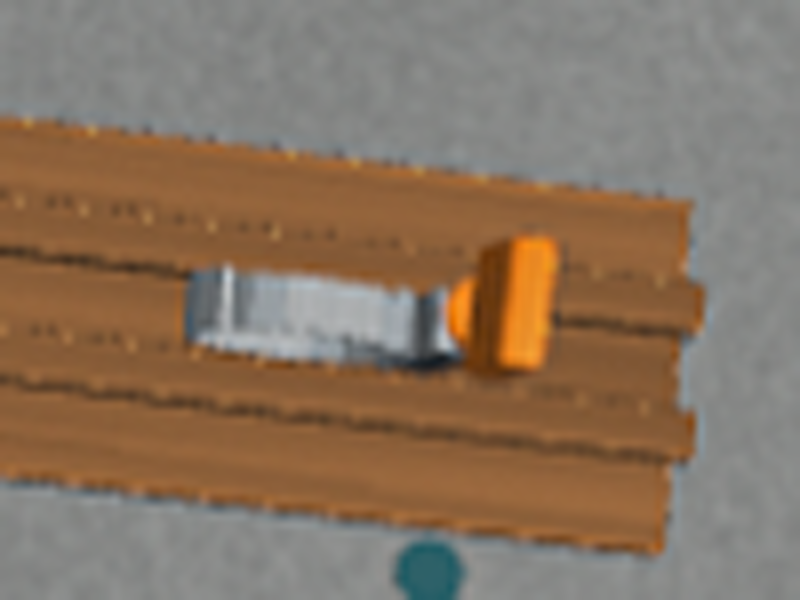

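View pics/c_top_box.png

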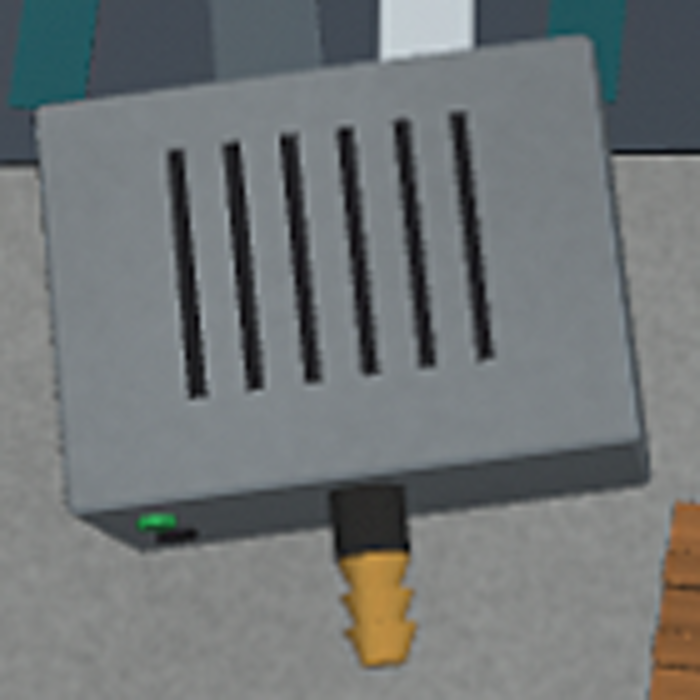

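View pics/c_sc_cl.png

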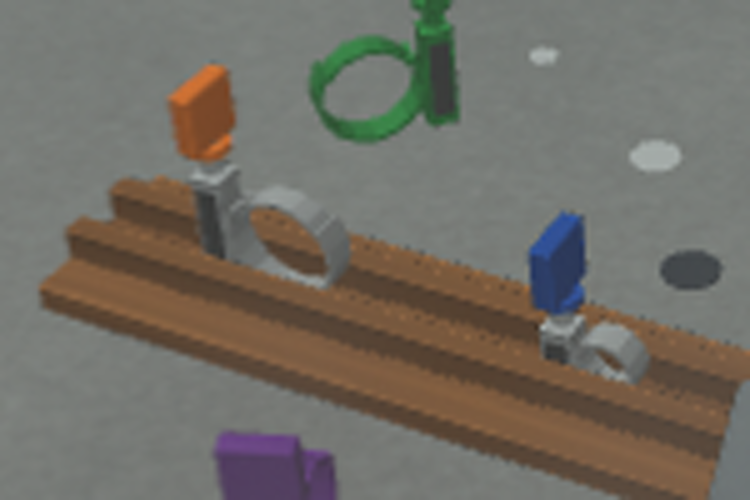

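View pics/c_sc_box.png

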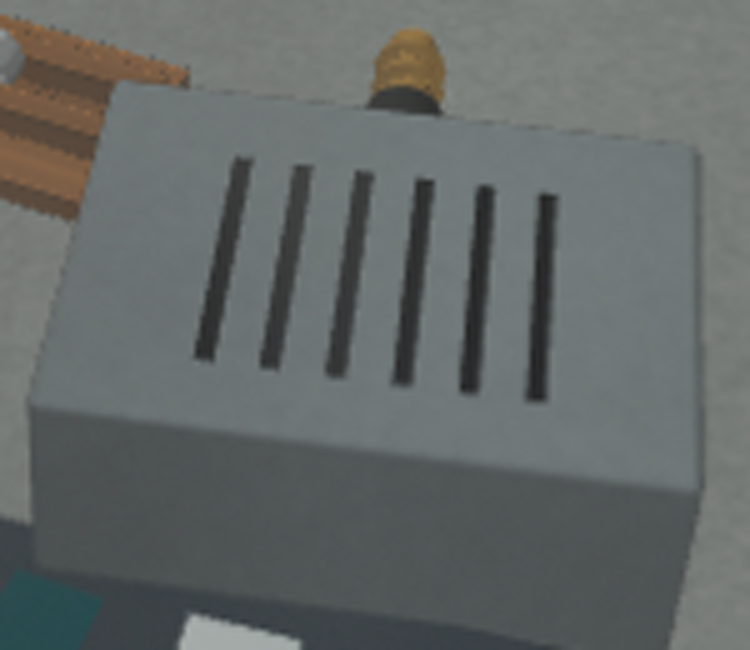

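```bash
python3 - <<'E'
from h import *
crop('scene0',198,172,248,227,14,'c2')
crop('top0',412,188,452,228,14,'c3')
E
```

```text
(no output)
```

View pics/c2.png

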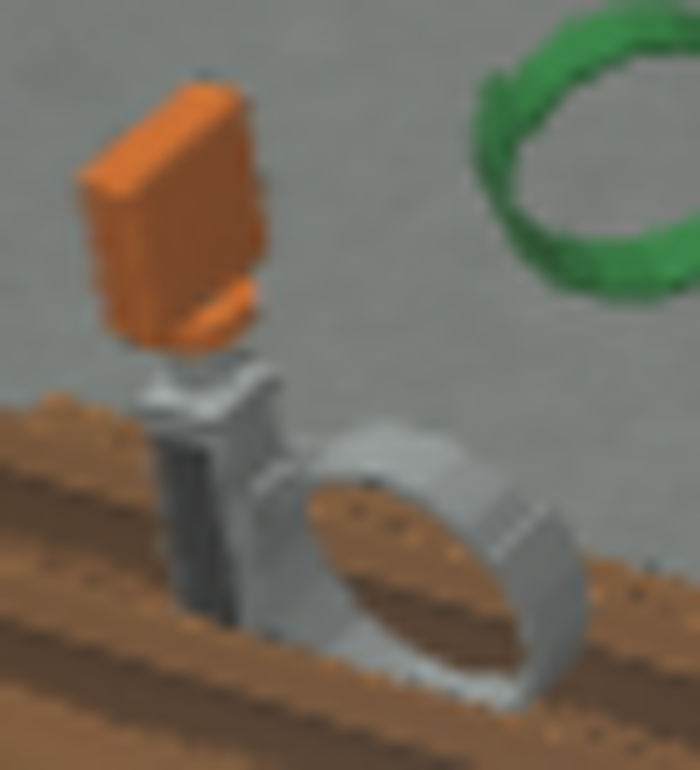

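View pics/c3.png

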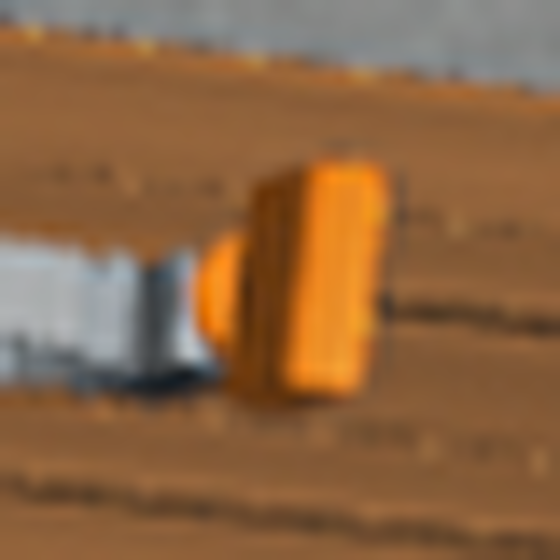

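```bash
python3 - <<'E'
from h import *
from scipy.optimize import least_squares
s,t=load('scene0'),load('top0')
def S(p): return np.array(p)/14+[198,172]
def T(p): return np.array(p)/14+[412,188]
C=[((14,-37),(80,180),(387,165)),((14,-27),(135,195),(312,165)),((-14,-37),(190,82),(370,390)),((-14,-27),(242,93),(287,390))]
W=[]
for c,a,b in C:
    x,e=tri([s,t],[S(a),T(b)]); print(c,x.round(1),e); W.append(x)
W=np.array(W); m=W.mean(0); print('wing top mean',m.round(1)); dx=(W[0]+W[1]-W[2]-W[3])/2; print('wing len',np.linalg.norm(dx),'yaw',np.arctan2(dx[1],dx[0]))
# rack edges in top image, crop8: groove line
def T8(p): return np.array(p)/8+[370,170]
for a,b,z in [((0,115),(690,200),20),((0,480),(660,552),20),((0,250),(700,325),14),((0,380),(690,460),14)]:
    p=atz(t,T8(a),z);q=atz(t,T8(b),z);d=p-q; print('rack',p.round(1),q.round(1),'clamp yaw',np.arctan2(-d[0],d[1]))
# box
def T5(p): return np.array(p)/5+[160,75]
def S5(p): return np.array(p)/5+[295,225]
B=[((75,512),(698,147)),((638,438),(115,82)),((38,108),(700,492)),((592,38),(32,405))]
P=[]
for a,b in B:
    x,e=tri([s,t],[S5(b),T5(a)]); print('box',x.round(1),e); P.append(x)
P=np.array(P); d=P[0]-P[1]; print('face yaw',np.arctan2(-d[0],d[1]),np.linalg.norm(d),'mid',(P[0]+P[1])/2)
for a in [(369,490),(372,553),(375,590),(379,630),(380,663)]:
    print('stub',atz(t,T5(a),60).round(1))
E
```

```text
(14, -37) [ 536. -280.  104.] [1.2, 1.2]
(14, -27) [ 536.2 -271.3  103.4] [1.1, 1.1]
(-14, -37) [ 509.2 -276.5  103.8] [1.2, 1.2]
(-14, -27) [ 509.7 -267.3  103.7] [0.5, 0.5]
wing top mean [ 522.8 -273.8  103.7]
wing len 26.88422616722741 yaw -0.13789241065531913
rack [ 577.7 -178.3   20. ] [ 555.2 -340.8   20. ] clamp yaw -0.13769364868450573
rack [ 492.5 -175.4   20. ] [ 472.9 -328.8   20. ] clamp yaw -0.12721316359137327
rack [ 546.6 -178.1   14. ] [ 526.2 -343.6   14. ] clamp yaw -0.12299928515462157
rack [ 516.1 -177.    14. ] [ 494.4 -339.3   14. ] clamp yaw -0.13299857088141612
box [584.4 168.6  82.1] [2.8, 2.8]
box [607.3 -27.2  82.2] [1.0, 1.0]
box [730.9 186.1  81.4] [1.7, 1.7]
box [753.1 -10.6  80.5] [2.1, 2.1]
face yaw 0.11647304156683573 197.1180978925877 mid [595.88568194  70.67288065  82.17995777]
stub [595.2  68.5  60. ]
stub [572.6  67.2  60. ]
stub [559.4  66.   60. ]
stub [545.2  64.5  60. ]
stub [533.6  64.1  60. ]
```

```bash
cat > plan.py <<'E'
import sys,json,numpy as np
# usage: plan.py cx cy cz ang  tx ty tz tang  -> tool shift
def plan(c,t):
    a=c[3]; X=np.array([np.cos(a),np.sin(a),0]);Y=np.array([np.sin(a),-np.cos(a),0]);d=np.array(t[:3])-c[:3]
    return (d@X).round(1),(d@Y).round(1),round(-d[2],1),round(-(t[3]-a),3)
def fwd(c,s):
    a=c[3]; X=np.array([np.cos(a),np.sin(a),0]);Y=np.array([np.sin(a),-np.cos(a),0]);
    p=np.array(c[:3])+s[0]*X+s[1]*Y+np.array([0,0,-s[2]]); return list(p.round(2))+[a-s[3]]
E
python3 - <<'E'
from plan import *
from h import *
q=[0,0.788770248,0.614687215,0]; a=np.arctan2(2*q[1]*q[2],q[1]**2-q[2]**2);print(a)
print(q2R(ctrl.get_obs()['tcp_rot']))
print(plan([122.149,484.85,248.306,1.3241],[522.8,-273.8,170,1.435]))
E
```

```text
1.3239795913951338
[[ 2.44299832e-01  9.69699612e-01 -5.04300993e-04]
 [ 9.69697881e-01 -2.44300349e-01 -1.83301087e-03]
 [-1.90067084e-03 -4.12153558e-05 -9.99998193e-01]]
(np.float64(-637.8), np.float64(573.8), np.float64(78.3), -0.111)
```

drive_tool([
  [[-638,574,78,-0.11,0],[-638,574,78,-0.11,0],[-638,574,78,-0.11,0],[-638,574,78,-0.11,0],[-638,574,78,-0.11,0],[-638,574,78,-0.11,0],[-638,574,78,-0.11,0],[-638,574,78,-0.11,0],[-638,574,78,-0.11,0],[-638,574,78,-0.11,0],[-638,574,78,-0.11,0],[-638,574,78,-0.11,0],[-638,574,78,-0.11,0],[-638,574,78,-0.11,0],[-638,574,78,-0.11,0],[-638,574,78,-0.11,0],[-638,574,78,-0.11,0],[-638,574,78,-0.11,0],[-638,574,78,-0.11,0],[-638,574,78,-0.11,0]],
], squeeze=40)

```text
time_s: 2.1
tcp_pos: [522.0, -272.9, 169.7]
tcp_rot: [-0.001, 0.754, 0.657, -0.0]
wrist_force: [-0.2, -0.2, -0.2]
grip_width: 42.5
```

```bash
python3 - <<'E'
from h import *
o=ctrl.get_obs();print(o['joint_positions'].round(3),o['tcp_pos'])
grab('top','top1');grab('scene','scene1')
crop('top1',370,130,510,260,5,'d1');crop('scene1',150,100,310,240,5,'d2')
E
```

```text
[-0.482  0.46   0.114  1.228  0.    -0.346] [ 521.97261341 -272.94209952  169.72164601]
```

View pics/d1.png

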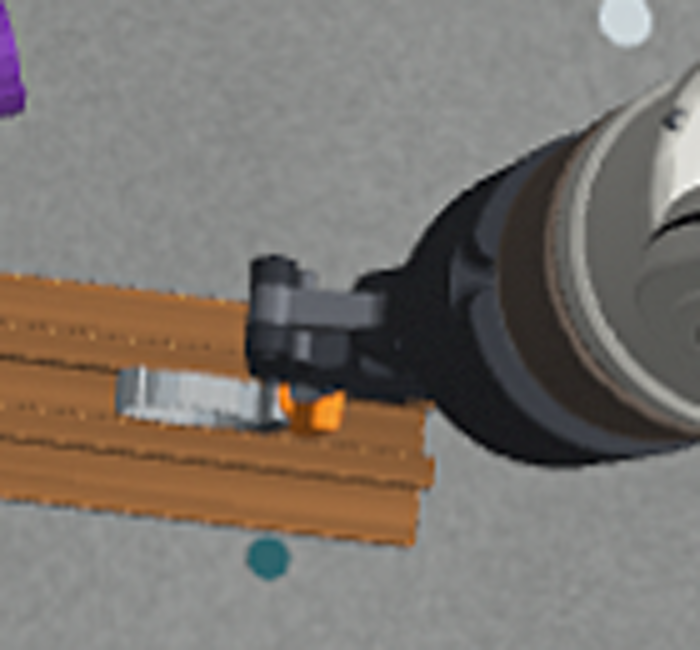

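View pics/d2.png

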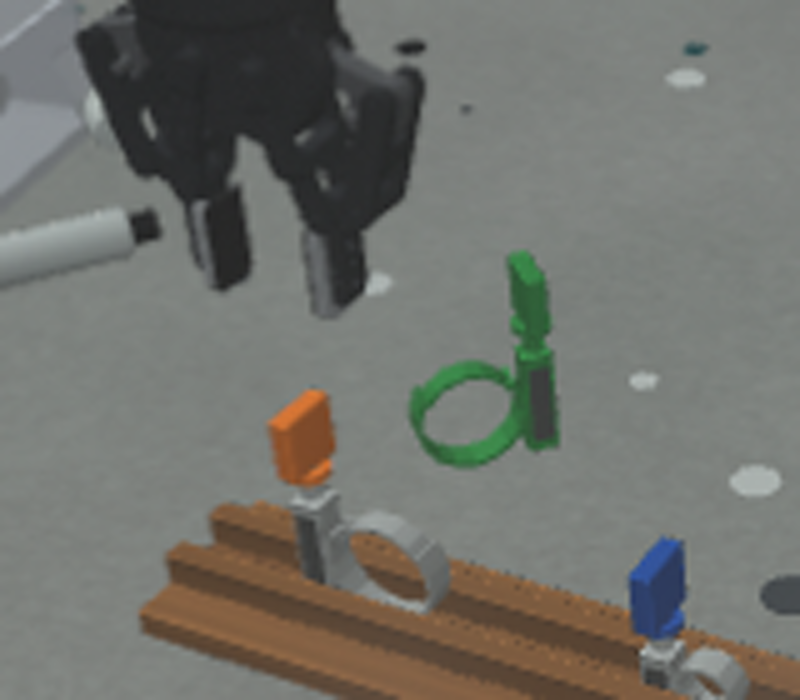

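drive_tool([
  [[0,0,40,0,0],[0,0,60,0,0],[0,0,71,0,0],[0,0,71,0,0],[0,0,71,0,-0.4],[0,0,71,0,-1],[0,0,71,0,-1],[0,0,71,0,-1],[0,0,71,0,-1],[0,0,71,0,-1]],
], squeeze=60)

```text
time_s: 3.2
tcp_pos: [524.1, -274.4, 101.1]
tcp_rot: [0.001, 0.754, 0.657, 0.001]
wrist_force: [0.1, 1.4, 6.0]
grip_width: 8.7
```

```bash
python3 - <<'E'
from h import *
o=ctrl.get_obs();print(o['tcp_pos'],o['wrist_force'],o['torque'],o['grip_width'])
grab('scene','scene2')
crop('scene2',170,140,250,230,8,'d3')
E
```

```text
[ 524.08220868 -274.42098325  101.12679647] [0.14547006 1.36050985 6.00567144] [ 0.29622493  0.03958121 -0.01645094] 8.717703900017076
```

View pics/d3.png

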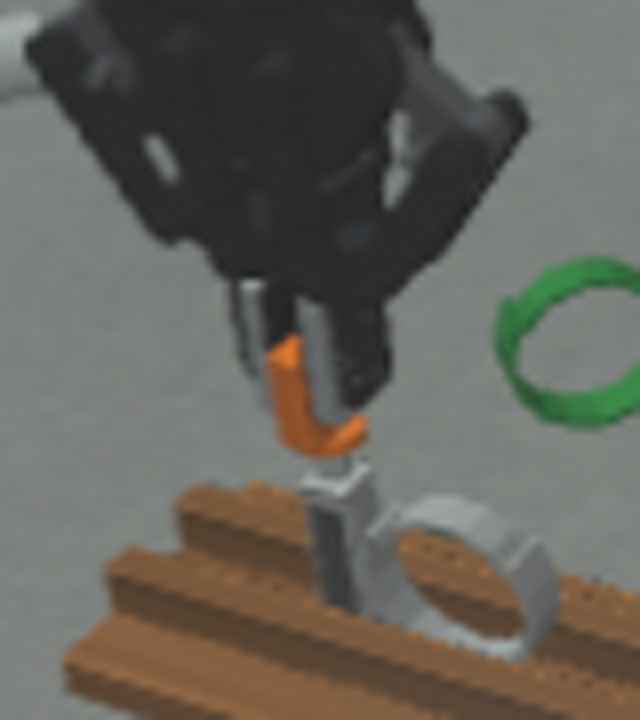

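```bash
python3 - <<'E'
from plan import *
c=fwd([122.149,484.85,248.306,1.3241],[-638,574,78,-.11]);c=fwd(c,[0,0,71,0]);print(c)
print(plan(c,[510,28.8,195,1.68]))
E
```

```text
[np.float64(522.97), np.float64(-274.01), np.float64(99.31), 1.4341000000000002]
(np.float64(298.2), np.float64(-54.1), np.float64(-95.7), -0.246)
```

drive_tool([
  [[0,0,-20,0,-1],[0,0,-40,0,-1],[0,0,-70,0,-1],[0,0,-95,0,-1],[0,0,-96,0,-1]],
])

```text
time_s: 3.75
tcp_pos: [524.8, -275.3, 199.3]
tcp_rot: [0.004, 0.754, 0.657, 0.001]
wrist_force: [1.2, -0.4, -0.5]
grip_width: 8.6
```

drive_tool([
  [[20,-4,0,0,-1],[50,-9,0,-0.04,-1],[80,-14,0,-0.08,-1],[110,-20,0,-0.12,-1],[140,-25,0,-0.16,-1],[170,-31,0,-0.2,-1],[200,-36,0,-0.246,-1],[230,-42,0,-0.246,-1],[260,-47,0,-0.246,-1],[285,-52,0,-0.246,-1],[298,-54,0,-0.246,-1],[298,-54,0,-0.246,-1],[298,-54,0,-0.246,-1]],
])

```text
time_s: 5.05
tcp_pos: [509.9, 27.9, 194.8]
tcp_rot: [-0.0, 0.667, 0.745, -0.001]
wrist_force: [-1.0, -1.1, -1.2]
grip_width: 9.2
```

```bash
python3 - <<'E'
from h import *
o=ctrl.get_obs();print(o['tcp_pos'],o['tcp_rot'],o['wrist_force'],o['torque'],o['grip_width'])
grab('scene','scene3');grab('top','top3')
E
```

```text
[509.87987213  27.94973597 194.7531843 ] [-2.68075707e-05  6.67460702e-01  7.44644773e-01 -6.10695498e-04] [-0.96741446 -1.06452886 -1.20993846] [-0.03880967  0.01697069 -0.04782532] 9.161045848789735
```

View pics/scene3.png

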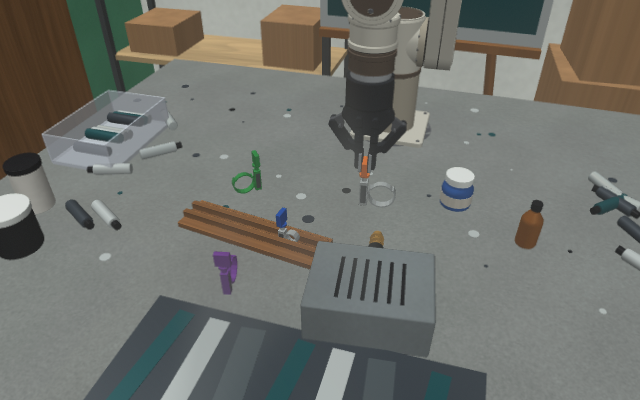

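View pics/top3.png

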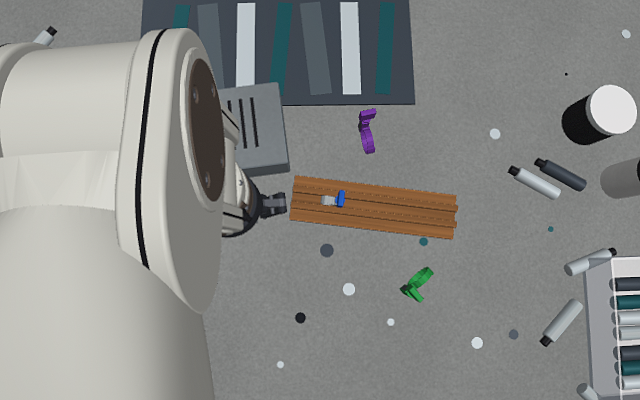

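```bash
python3 - <<'E'
from h import *
crop('scene3',335,140,415,260,6,'e1')
f=load('scene3')
im=cv2.imread('pics/e1.png')
c,s=np.cos(.115),np.sin(.115); M=np.array([[c,-s],[s,c]])
k=np.array([509.9,28.0]); zc=194.8-64.5
for r,col in ((25,(0,0,255)),(22.5,(0,255,0))):
  for xx in (-7,7):
    pts=[]
    for t in np.linspace(0,6.283,60):
        xy=k+M@np.array([xx,32+r*np.cos(t)]); u=proj(f,[*xy,zc+r*np.sin(t)]); pts.append((u-[335,140])*6)
    if r==25 and xx==7 or r==22.5 and xx==7: cv2.polylines(im,[np.array(pts,int)],True,col,1)
root=np.array([595.7,70.9])
for L in (0,-24,-62):
    xy=root+M@np.array([L,0]); 
    pts=[(proj(f,[*(xy+M@np.array([0,13*np.cos(t)])),60+13*np.sin(t)])-[335,140])*6 for t in np.linspace(0,6.283,40)]
    cv2.polylines(im,[np.array(pts,int)],True,(255,0,0),1)
cv2.imwrite('pics/e2.png',im[:,:,:][:600] if im.shape[0]<=720 else im)
print(im.shape)
E
```

```text
(720, 480, 3)
```

```bash
python3 -c "
import cv2;im=cv2.imread('pics/e2.png');print(im.shape)"
```

```text
(600, 480, 3)
```

View pics/e2.png

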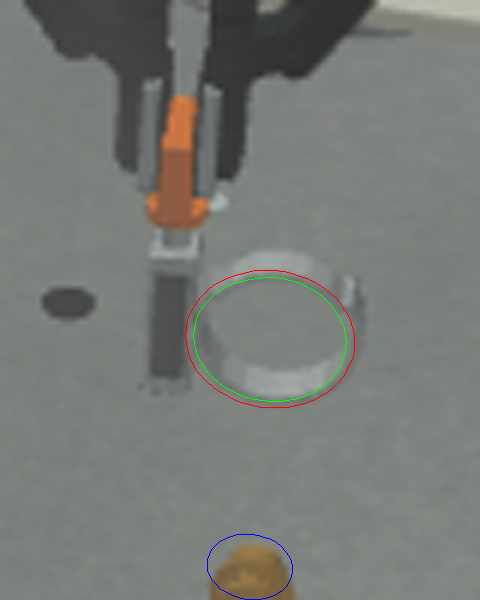

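drive_tool([
  [[-1,0,20,0,-1],[-1.5,0,40,0,-1],[-1.5,0,60,0,-1],[-1.5,0,71,0,-1],[-1.5,0,71,0,-1],[-1.5,0,71,0,-1]],
])

```text
time_s: 5.75
tcp_pos: [510.6, 26.5, 124.7]
tcp_rot: [0.0, 0.668, 0.744, 0.0]
wrist_force: [0.3, 0.0, -0.4]
grip_width: 8.7
```

```bash
python3 - <<'E'
from h import *
o=ctrl.get_obs();print(o['tcp_pos'],o['tcp_rot'],o['wrist_force'],o['torque'],o['grip_width'])
grab('scene','scene4');grab('top','top4')
crop('scene4',325,170,435,280,7,'e3')
E
```

```text
[510.58445883  26.51840064 124.72572892] [1.79443432e-04 6.67811292e-01 7.44330594e-01 1.16694096e-04] [ 0.30003242  0.00383255 -0.37210138] [-0.01732837 -0.02165072 -0.01785905] 8.721005771248446
```

View pics/e3.png

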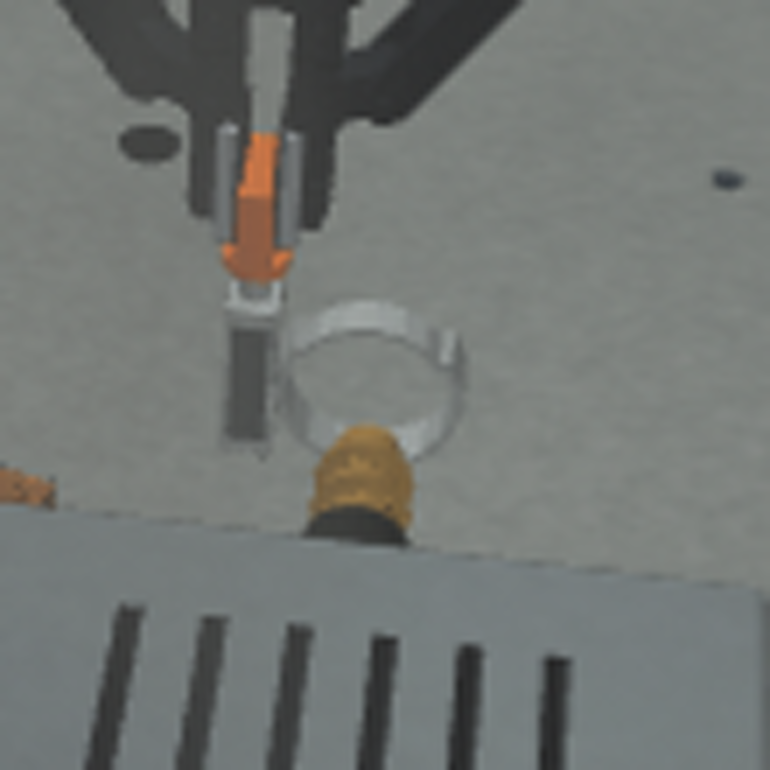

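```bash
python3 - <<'E'
from h import *
f=load('scene4'); c,s=np.cos(.115),np.sin(.115); M=np.array([[c,-s],[s,c]])
root=np.array([595.7,70.9])
P=lambda x,y,z:((proj(f,[*(root+M@np.array([x,y])),60+z])-[325,170])*7).round(0)
print('axis',[(L,P(L,0,0)) for L in (0,-24,-45,-62,-90)])
print('stub right/left at -30',P(-30,13,0),P(-30,-13,0),'tip top',P(-62,0,11))
for L in(-83,-97): print('ring',L,'R',P(L,25,0),'L',P(L,-25,0),'top',P(L,0,25),'bot',P(L,0,-25), 'in bot',P(L,0,-22.5),'innertop',P(L,0,22.5))
print('housing',P(-83,-25,-25),P(-83,-39,-25),P(-83,-25,25),P(-83,-39,25))
print('wing', P(-76,-27,68),P(-76,-37,68),P(-76,-27,40))
E
```

```text
axis [(0, array([341., 612.])), (-24, array([349., 548.])), (-45, array([356., 494.])), (-62, array([362., 452.])), (-90, array([370., 385.]))]
stub right/left at -30 [402. 538.] [300. 526.] tip top [365. 419.]
ring -83 R [462. 411.] L [274. 391.] top [375. 328.] bot [361. 472.] in bot [362. 465.] innertop [374. 335.]
ring -97 R [465. 379.] L [280. 358.] top [379. 295.] bot [366. 439.] in bot [366. 432.] innertop [378. 303.]
housing [269. 462.] [218. 456.] [280. 317.] [227. 312.]
wing [279. 200.] [239. 196.] [273. 287.]
```

drive_tool([
  [[0.5,8,0,0,-1],[1,18,0,0,-1],[1,28,0,0,-1],[1,38,0,0,-1],[1,46,0,0,-1],[1,54,0,0,-1],[1,60,0,0,-1],[1,60,0,0,-1]],
])

```text
time_s: 6.65
tcp_pos: [570.6, 34.7, 124.1]
tcp_rot: [0.0, 0.667, 0.745, 0.0]
wrist_force: [-0.3, 0.0, -1.0]
grip_width: 8.6
```

```bash
python3 - <<'E'
from h import *
o=ctrl.get_obs();print(o['tcp_pos'],o['tcp_rot'],o['wrist_force'],o['torque'],o['grip_width'])
grab('scene','scene5')
crop('scene5',325,170,435,280,7,'e4')
E
```

```text
[570.5636846   34.66453291 124.12753759] [1.02273237e-04 6.67446525e-01 7.44657715e-01 1.12431797e-04] [-0.29546274  0.02104838 -1.02167242] [0.02578436 0.02530157 0.06195726] 8.597199212657332
```

View pics/e4.png

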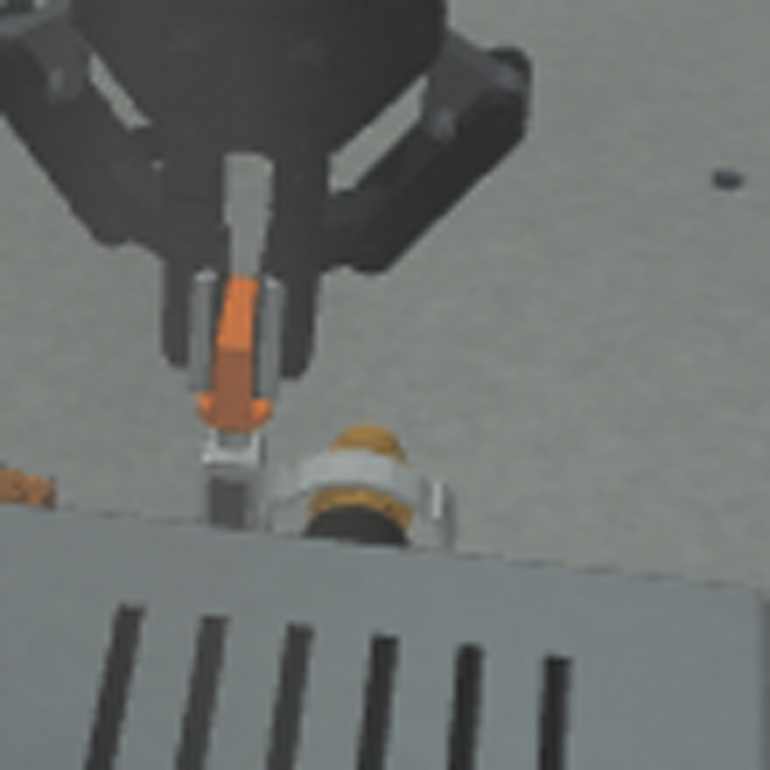

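drive_tool([
  [[0,5,0,0,-1],[0,10,0,0,-1],[0,15,0,0,-1],[0,18,0,0,-1],[0,20,0,0,-1],[0,20,0,0,-1]],
])

```text
time_s: 7.3
tcp_pos: [589.9, 36.8, 124.3]
tcp_rot: [0.0, 0.667, 0.745, 0.0]
wrist_force: [-0.3, 1.0, -0.4]
grip_width: 8.7
```

drive_tool([
  [[0,1,0,0,-1],[0,2,0,0,-1],[0,3,0,0,-1],[0,3,0,0,-1]],
])

```text
time_s: 7.7
tcp_pos: [592.4, 37.1, 124.3]
tcp_rot: [-0.0, 0.667, 0.745, -0.0]
wrist_force: [-0.3, -0.1, -0.7]
grip_width: 9.0
```

drive_tool([
  [[0,1,0,0,-1],[0,2,0,0,-1],[0,3,0,0,-1],[0,3,0,0,-1]],
])

```text
time_s: 8.1
tcp_pos: [593.0, 37.1, 124.0]
tcp_rot: [-0.002, 0.667, 0.745, -0.002]
wrist_force: [-6.9, -1.7, 3.7]
grip_width: 8.8
```

drive_tool([
  [[0,-1,-1,0,-1],[0,-1,-2,0,-1],[0,-1,-3,0,-1],[0,-1,-4,0,-1],[0,-1,-4,0,-1]],
])

```text
time_s: 8.6
tcp_pos: [593.0, 37.2, 127.3]
tcp_rot: [-0.001, 0.667, 0.745, -0.001]
wrist_force: [-6.1, -0.6, -3.0]
grip_width: 8.3
```

drive_tool([
  [[0,0,-1,0,-1],[0,0,-2,0,-1],[0,0,-2,0,-1]],
])

```text
time_s: 8.9
tcp_pos: [593.1, 37.2, 129.3]
tcp_rot: [-0.001, 0.667, 0.745, -0.001]
wrist_force: [-5.4, -0.7, -4.0]
grip_width: 8.9
```

```bash
python3 - <<'E'
from h import *
o=ctrl.get_obs();print(o['tcp_pos'],o['tcp_rot'],o['wrist_force'],o['torque'],o['grip_width'],o['joint_positions'].round(3))
grab('scene','scene6');grab('top','top6')
crop('scene6',325,170,435,280,7,'e5')
crop('top6',160,75,300,215,5,'e6')
E
```

```text
[593.06957747  37.1575606  129.32407748] [-0.00130413  0.66742679  0.74467289 -0.00143648] [-5.44786697 -0.74849392 -4.0472109 ] [-0.19409988  1.43251971  0.1060148 ] 8.94806331495232 [ 0.063  0.501  0.07   1.144 -0.    -0.047]
```

View pics/e5.png

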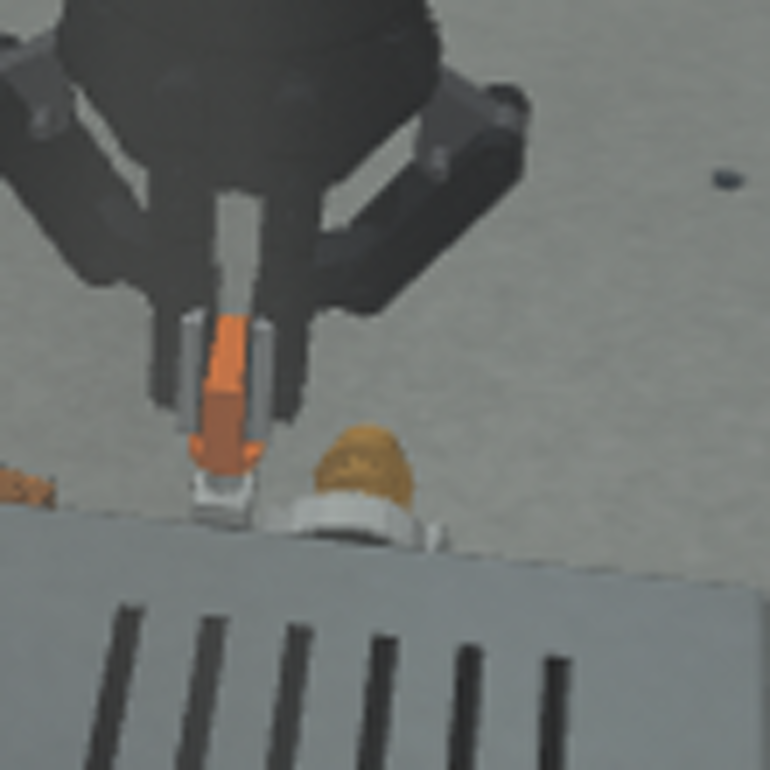

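drive_tool([
  [[0,0,0,0.1,-1],[0,0,0,0.2,-1],[0,0,0,0.3,-1],[0,0,0,0.4,-1],[0,0,0,0.5,-1],[0,0,0,0.6,-1],[0,0,0,0.7,-1],[0,0,0,0.8,-1],[0,0,0,0.8,-1],[0,0,0,0.8,-1]],
], squeeze=80)

```text
time_s: 10.0
tcp_pos: [592.8, 36.9, 129.3]
tcp_rot: [-0.001, 0.905, 0.426, -0.002]
wrist_force: [-6.2, -0.7, -2.7]
grip_width: 8.1
```

```bash
python3 - <<'E'
from h import *
o=ctrl.get_obs();print(o['tcp_pos'],o['tcp_rot'],o['wrist_force'],o['torque'],o['grip_width'],o['joint_positions'].round(3))
grab('scene','scene7')
crop('scene7',325,170,435,280,7,'e7')
E
```

```text
[592.83342271  36.94544745 129.32027223] [-5.80837328e-04  9.04842833e-01  4.25740156e-01 -2.10466328e-03] [-6.20891982 -0.74730608 -2.73487376] [-0.33123099  1.54156562  0.01908475] 8.1249447985216 [ 0.062  0.501  0.069  1.144 -0.     0.754]
```

View pics/e7.png

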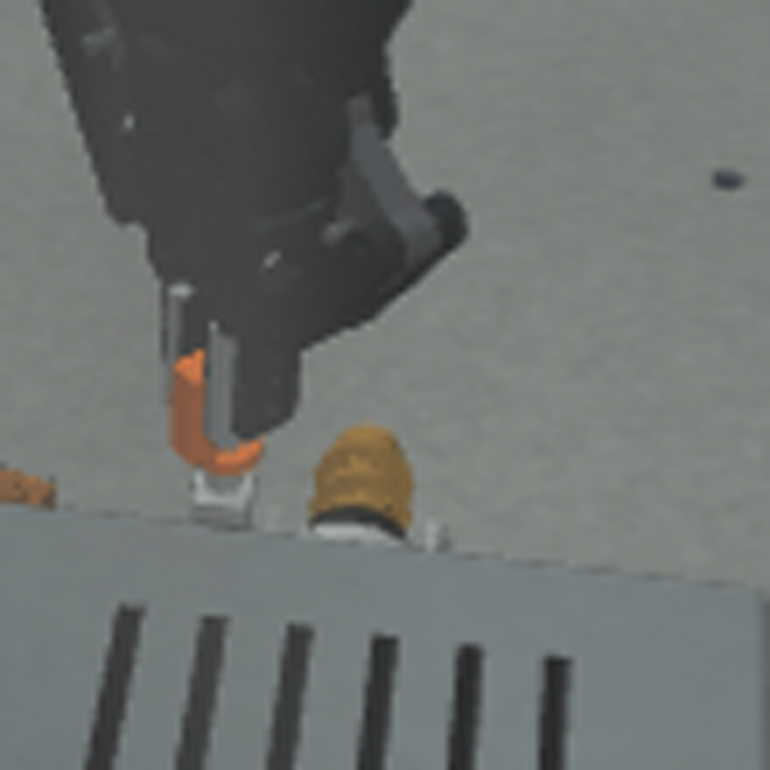

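drive_tool([
  [[0,0,0,0.1,-1],[0,0,0,0.2,-1],[0,0,0,0.3,-1],[0,0,0,0.4,-1],[0,0,0,0.5,-1],[0,0,0,0.56,-1],[0,0,0,0.62,-1],[0,0,0,0.62,-1],[0,0,0,0.62,-1]],
])

```text
time_s: 10.95
tcp_pos: [592.8, 36.6, 132.8]
tcp_rot: [0.0, 0.991, 0.13, -0.001]
wrist_force: [-12.6, -2.5, 13.6]
grip_width: 8.1
```

```bash
python3 - <<'E'
from h import *
o=ctrl.get_obs();print(o['tcp_pos'],o['tcp_rot'],o['wrist_force'],o['torque'],o['grip_width'],o['joint_positions'].round(3))
grab('scene','scene8')
crop('scene8',325,170,435,280,7,'e8')
E
```

```text
[592.82026191  36.55501234 132.81654852] [ 4.89375624e-04  9.91484753e-01  1.30217544e-01 -1.06559259e-03] [-12.58429463  -2.50554075  13.59077616] [-0.43796666  3.12502798  0.68761178] 8.09982423356116 [ 6.200e-02  4.960e-01  7.200e-02  1.149e+00 -1.000e-03  1.372e+00]
```

View pics/e8.png

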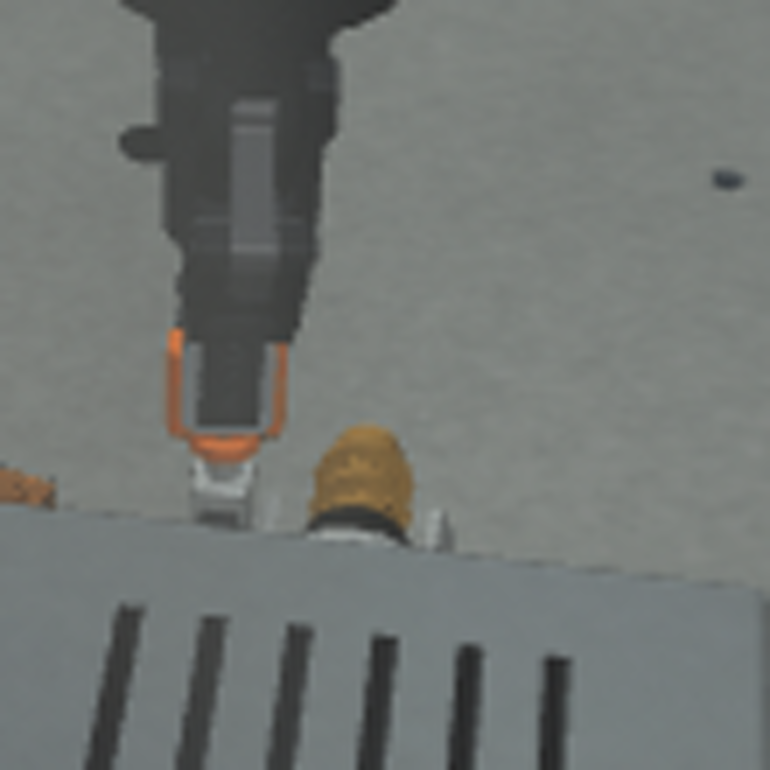

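drive_tool([
  [[0,0,-2,0,-1],[-1,0,-3,0,-1],[-1.5,0,-3.5,0,-1],[-1.5,0,-3.5,0,-1]],
])

```text
time_s: 11.4
tcp_pos: [591.8, 36.8, 133.2]
tcp_rot: [-0.0, 0.991, 0.13, -0.002]
wrist_force: [-6.0, -1.8, -2.2]
grip_width: 8.2
```

drive_tool([
  [[0,0,0,0,-0.7],[0,0,0,0,-0.5],[0,0,0,0,-0.4],[0,0,0,0,-0.4],[0,0,0,0,-0.4],[0,0,0,0,-0.4]],
])

```text
time_s: 12.0
tcp_pos: [593.6, 37.0, 134.3]
tcp_rot: [0.0, 0.992, 0.13, 0.001]
wrist_force: [-0.4, -0.9, -0.6]
grip_width: 25.5
```

```bash
python3 - <<'E'
from h import *
o=ctrl.get_obs();print(o['tcp_pos'],o['tcp_rot'],o['wrist_force'],o['torque'],o['grip_width'],o['joint_positions'].round(3))
grab('scene','scene9')
crop('scene9',325,170,435,280,7,'e9')
E
```

```text
[593.62542521  37.01612853 134.25578763] [2.96158038e-06 9.91560504e-01 1.29643112e-01 6.55633466e-04] [-0.38021244 -0.87876029 -0.56099323] [-0.00219912  0.00527709  0.00665982] 25.52209694305604 [0.062 0.494 0.072 1.148 0.    1.373]
```

View pics/e9.png

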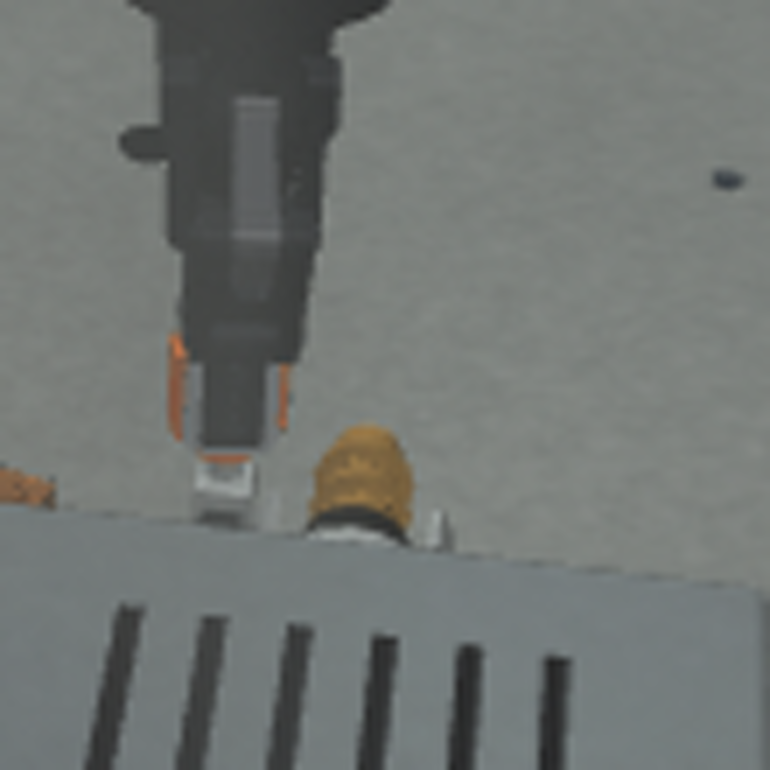

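drive_tool([
  [[0,0,-10,0,-0.4],[0,0,-25,0,-0.4],[0,0,-50,0,-0.4],[0,0,-80,0,-0.4],[0,0,-110,0,-0.4],[-40,0,-130,0,-0.4],[-85,0,-130,0,-0.4],[-130,40,-130,0,-0.4],[-170,80,-130,0,-0.4],[-170,130,-130,0,-0.4],[-170,180,-130,0,-0.4],[-170,220,-130,0,-0.4],[-170,220,-130,0,-0.4],[-170,220,-130,0,-0.4]],
])

```text
time_s: 13.45
tcp_pos: [485.2, -220.5, 263.9]
tcp_rot: [-0.0, 0.992, 0.128, -0.0]
wrist_force: [-0.5, 1.8, 0.1]
grip_width: 25.8
```

```bash
python3 - <<'E'
from h import *
o=ctrl.get_obs();print(o['time_s'],o['tcp_pos'],o['wrist_force'],o['grip_width'])
grab('scene','scene10');grab('top','top10')
a=load('scene10')['pixels'][170:280,325:435,::-1];b=load('top10')['pixels'][110:220,190:300,::-1]
cv2.imwrite('pics/f.png',cv2.resize(np.hstack([a,b]),None,fx=3.6,fy=3.6,interpolation=cv2.INTER_CUBIC))
E
```

```text
13.45 [ 485.23125057 -220.52513634  263.92158951] [-0.50485899  1.75810108  0.07488631] 25.813559812637397
```

View pics/f.png

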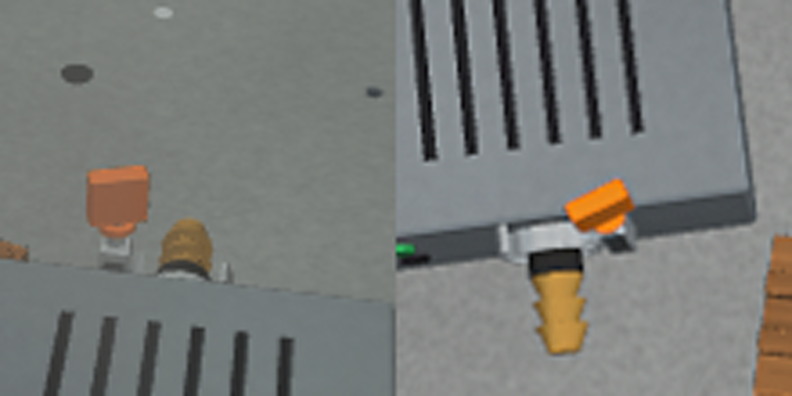

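View pics/top10.png

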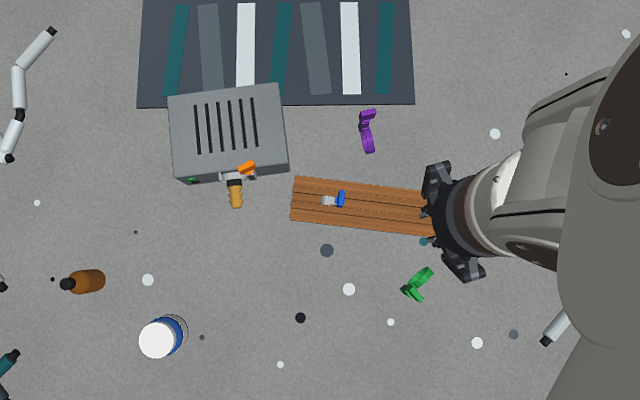

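```bash
python3 - <<'E'
from h import *
crop('top10',225,150,275,190,15,'g')
E
```

```text
(no output)
```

View pics/g.png

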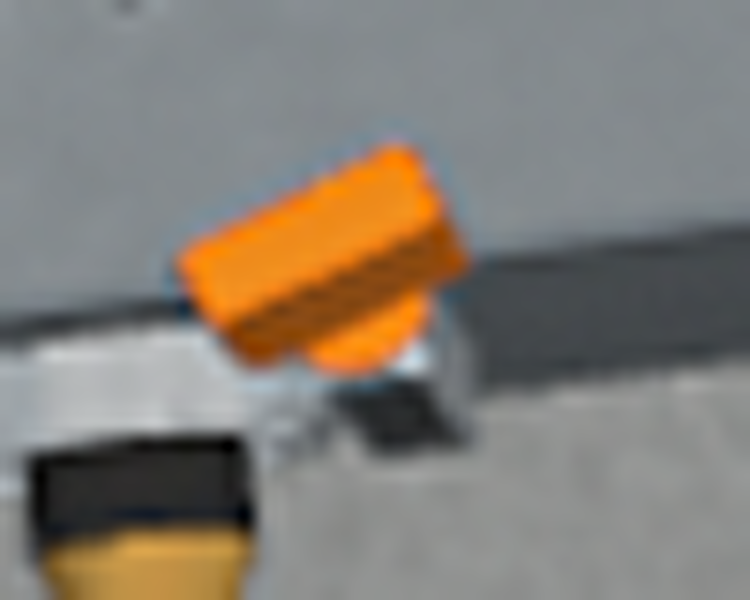

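```bash
python3 - <<'E'
from h import *
t=load('top10'); T=lambda p:np.array(p)/15+[225,150]
for a,b in (((180,262),(400,148)),((235,325),(440,218))):
    d=atz(t,T(b),137)-atz(t,T(a),137); w=np.arctan2(d[1],d[0]); print(d.round(1),w,'key',.115-w)
# measured tool-based: final tool angle
for a,b in (((30,458),(245,438)),((0,325),(750,228))):
    z=73 if a[0]==30 else 85
    d=atz(t,T(b),z)-atz(t,T(a),z);print(np.arctan2(d[1],d[0])+np.pi/2)
E
```

```text
[ 11.9 -23.2   0. ] -1.0960678782889974 key 1.2110678782889974
[ 11.1 -21.6   0. ] -1.093766105281654 key 1.208766105281654
0.07797030698494001
0.11512849945511827
```

```bash
python3 - <<'E'
from h import *
from plan import *
t=load('top10');print(atz(t,np.array([314,238])/15+[225,150],137), atz(t,np.array([314,238])/15+[225,150],139))
o=ctrl.get_obs();q=o['tcp_rot'];R_=q2R(q);a=np.arctan2(R_[1,0],R_[0,0]);print(a,o['tcp_pos'])
c=[485.2,-220.5,264,.261]
print(plan(c,[593.3,37,210,.476]))
E
```

```text
[591.23904944  34.79917924 137.        ] [590.8096534   34.48048077 139.        ]
0.2605060594717958 [ 485.13374429 -218.55197207  264.0907203 ]
(np.float64(170.9), np.float64(-220.9), np.float64(54.0), -0.215)
```

drive_tool([
  [[10,-40,0,0,-0.3],[30,-85,10,0,-0.3],[60,-130,20,-0.05,-0.3],[100,-170,30,-0.1,-0.3],[140,-200,40,-0.15,-0.3],[169,-220,54,-0.215,-0.3],[169,-220,54,-0.215,-0.3],[169,-220,54,-0.215,-0.3],[169,-220,54,-0.215,-0.3]],
])

```text
time_s: 14.45
tcp_pos: [591.3, 37.1, 210.6]
tcp_rot: [0.0, 0.972, 0.236, 0.0]
wrist_force: [-1.3, -0.8, 0.2]
grip_width: 29.9
```

```bash
python3 - <<'E'
from h import *
o=ctrl.get_obs();print(o['time_s'],o['tcp_pos'],o['tcp_rot'],o['grip_width'])
grab('scene','scene11')
crop('scene11',325,130,435,240,7,'g2')
E
```

```text
14.45 [591.30652431  37.08006955 210.60112383] [1.44029117e-04 9.71839922e-01 2.35641983e-01 2.01280529e-05] 29.91773300728624
```

View pics/g2.png

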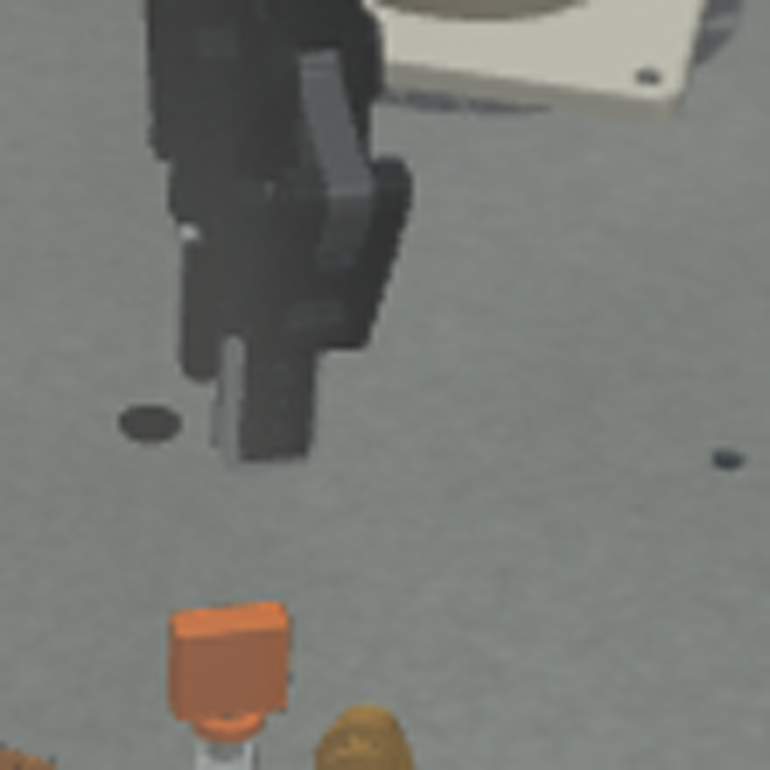

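drive_tool([
  [[1,0,30,0,-0.3],[1,0,60,0,-0.3],[1,0,76,0,-0.3],[1,0,76,0,-0.3],[1,0,76,0,-0.6],[1,0,76,0,-1],[1,0,76,0,-1],[1,0,76,0,-1],[1,0,76,0,-1]],
], squeeze=110)

```text
time_s: 15.4
tcp_pos: [593.5, 36.2, 135.8]
tcp_rot: [0.001, 0.972, 0.235, 0.001]
wrist_force: [-2.9, -2.9, 7.4]
grip_width: 7.3
```

drive_tool([
  [[1,0,0,0.05,-1],[1,0,0,0.1,-1],[1,0,0,0.15,-1],[1,0,0,0.2,-1],[1,0,0,0.25,-1],[1,0,0,0.28,-1],[1,0,0,0.28,-1],[1,0,0,0.28,-1]],
])

```text
time_s: 16.2
tcp_pos: [592.7, 36.2, 136.3]
tcp_rot: [0.002, 0.995, 0.098, -0.001]
wrist_force: [-7.7, -5.7, 12.3]
grip_width: 7.2
```

```bash
python3 - <<'E'
from h import *
o=ctrl.get_obs();print(o['tcp_pos'],o['tcp_rot'],o['wrist_force'],o['torque'],o['grip_width'],o['joint_positions'].round(3))
grab('scene','scene12')
crop('scene12',325,170,435,280,7,'g3')
E
```

```text
[592.68365762  36.16812366 136.25729715] [ 1.56525795e-03  9.95159920e-01  9.82546186e-02 -5.59246903e-04] [-7.72153099 -5.65400753 12.34744761] [-1.13757476  1.87040703  0.95459126] 7.246436132037731 [ 0.062  0.492  0.075  1.155 -0.003  1.436]
```

View pics/g3.png

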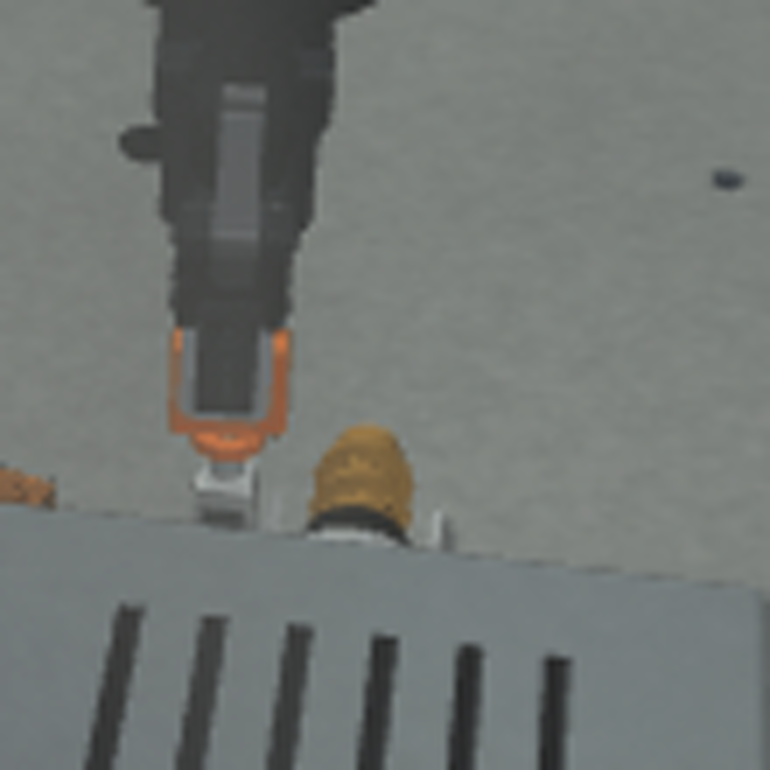

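drive_tool([
  [[-1,0,0,0,-0.7],[-1,0,0,0,-0.4],[-1,0,0,0,-0.3],[-1,0,0,0,-0.3],[-1,0,0,0,-0.3],[-1,0,-15,0,-0.3],[-1,0,-40,0,-0.3],[-1,0,-80,0,-0.3],[-40,0,-120,0,-0.3],[-85,0,-130,0,-0.3],[-130,40,-130,0,-0.3],[-170,80,-130,0,-0.3],[-170,130,-130,0,-0.3],[-170,180,-130,0,-0.3],[-170,220,-130,0,-0.3],[-170,220,-130,0,-0.3],[-170,220,-130,0,-0.3]],
])

```text
time_s: 17.95
tcp_pos: [469.6, -212.2, 263.2]
tcp_rot: [-0.001, 0.995, 0.096, -0.0]
wrist_force: [0.2, 1.1, 0.2]
grip_width: 29.8
```

```bash
python3 - <<'E'
from h import *
o=ctrl.get_obs();print(o['time_s'],o['tcp_pos'],o['wrist_force'],o['grip_width'])
grab('top','top13');grab('scene','scene13')
crop('top13',225,150,275,190,15,'g4')
crop('scene13',325,170,435,280,5,'g5')
E
```

```text
17.95 [ 469.64227939 -212.23277657  263.23040366] [0.18181668 1.0814951  0.22298621] 29.82836747280633
```

View pics/g4.png

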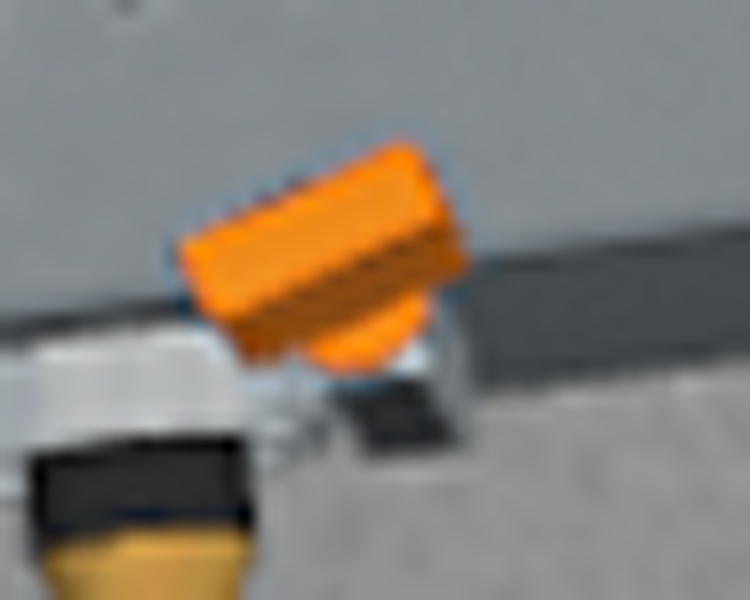

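View pics/g5.png

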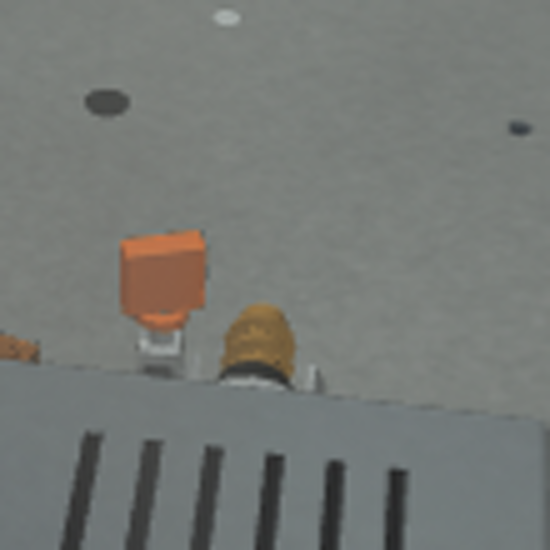

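View pics/scene13.png

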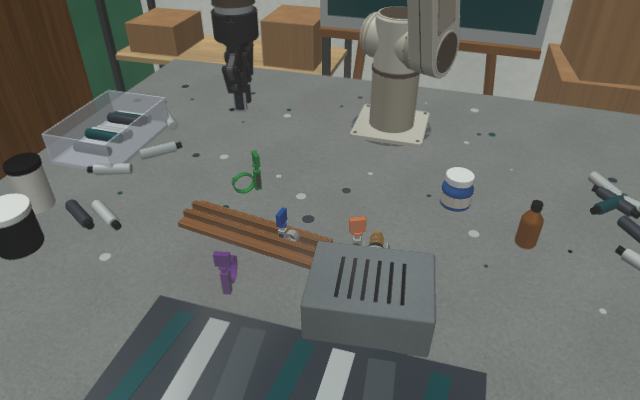

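```bash
python3 - <<'E'
from h import *
t=load('top13'); T=lambda p:np.array(p)/15+[225,150]
for a,b in (((180,247),(400,143)),((240,322),(440,212))):
    d=atz(t,T(b),139)-atz(t,T(a),139); print('key',.115-np.arctan2(d[1],d[0]))
print(ctrl.hand_in())
E
```

```text
key 1.2485997694625115
key 1.1863065946205131
the job is handed in; nothing more can be done
None
```

The large orange-keyed clamp is on the fume extractor's cuff, flush against the box, with its key turned and released. I handed the job in at about 18 s. The key ended at about 1.19 to 1.25 rad: past the required 1.1 and about where the band grips (1.2), but short of the 1.4 to 1.5 given for snug.

- **Placing:** I lifted the clamp by its key and slid it over the stub with the screw slack. It met the box face with about 7 N of contact. The arm's position put the band centre about 6.5 mm from the face, about 1 mm off sideways, and about 7 mm above the stub's axis before turning.
- **Turning:** I turned the key 1.42 rad, and the clamp drew itself up about 3.5 mm. After release, the top camera showed the key at about 1.21 rad, so it had slipped or sprung back.
- **Second turn:** I gripped the key again and turned it another 0.28 rad, reaching about 0.95 N m at the wrist. After release it measured the values above (two edge readings), so this gained little.
- **Last checks:** The last pictures show the band still flush on the face and the gripper well clear. The small blue-keyed clamp is still standing in the rack.
- **Disagreement:** The cameras and the arm differed by about 2 to 3 mm, which was within the clearances.

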